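# Set the stirrer four clicks up and start it

### The arm

A 6-joint arm with a two-finger parallel gripper is mounted at the origin on a cart in front of the work surface, level with it; the furniture and walls round the work are solid. World frame = base frame: x ahead of the robot, y to its left, z up, the work surface at z = 0. Lengths are in m, angles in degrees, forces in N, time in s.
With the tool pointing down it reaches from about 0.25 to 0.725 m from the base axis. Payload 9.7 kg.
Tool frame: the origin (TCP) lies midway between the tips of the shut fingers; the grasp point (between the pads) lies 19 mm behind it (bot.pinch_z is the distance from the TCP to the grasp point, in m); z points along the fingers, y is the line along which they close (so a half turn about z gives the same grasp; the last joint's range is limited). The gripper opens to 85 mm and grips with 20 to 120 N. Pads are 22 mm wide; open, the fingers measure 114 mm over their backs; the gripper's body (76 mm by 85 mm) begins 54 mm behind the grasp point. The pads swing forward as they close: fully open they stand 13 mm farther back than shut.
Start: joints at [-66.463, 4.979, 10.078, 95.1, 0, 90], TCP at [0.22, -0.504, 0.231] pointing down, gripper open.
Joint ranges: [-179.16, 179.16], [-48.56, 103.87], [-65.8, 70.77], [-126.05, 130.52], [-82.76, 87.17], [-180, 180]. Speed limits (degrees/s): [127.2, 127.2, 147.25, 180, 180, 180].

### API

Orientations are given as [roll, pitch, yaw] about the fixed x, y, z axes, in that order (R = Rz(yaw) Ry(pitch) Rx(roll)).
In Python, from workcell import sensors, camera, camera_params, ticket, bot gives the robot as it stands.
- The arm moves only by the shell command python3 -m jog 'ROWS' [FORCE]. ROWS is JSON, a list that holds one entry, the list of rows, each a list of 5 numbers: the shift along the world's x, y, z in units of 50 mm (1.0 is 50 mm), then the turn about the world's z in units of 5 degrees (1.0 is 5 degrees), then the opening, from 0 (shut) to 1 (fully open). In form: [[[tx, ty, tz, yaw, grip], ...]]. A call has 1 to 8 rows; each row shifts and turns the commanded pose from where the row before left it; what a row does not reach is not made up. A row lasts 1/10 s, in which the tool goes at most 50 mm and 8.59 degrees, less where a joint would pass 70% of its speed; a pose out of reach is approached as far as the arm can. A call is refused whole if a number of a shift passes 1 or a number of a turn 1, either way. A call with a gripper value outside its range is refused whole. The fingers move at their own pace and stop on an object; FORCE is the grip in N (left out, the last holds). Time passes only in rows, so rows that do not move let the fingers close. It gives the time, the measured TCP pose, the force, the opening and the grip force at its end, in the units of the state.
- sensors.get_obs(): the state, without advancing time (a new reading comes with each control period).
- camera(name): name is "side" or "top" or "wrist"; returns the picture (384x512x3 uint8, blue, green, red); there is no depth.
- camera_params(name): a dict with "fx", "fy", "cx", "cy" (pixels), "k1" (the pictures are not rectified: a ray, as slopes to the right and down, at radius r is drawn at 1 + k1 r^2 times it, then the intrinsics apply), "T" (4x4, takes a point from camera to world coordinates); the wrist camera has in their place "tool_from_camera" (4x4, takes a point from camera to tool coordinates, whose origin is the TCP and whose axes are the flange's). Camera axes: x right, y down, z forward; pixel columns grow to the right and rows downward; lengths in m; the calibration is good to about 2 mm. A picture is of the moment at which its call begins: read the wrist's pose just before it. camera_params takes no time and is no camera call.
- ticket.job_done(): hands the job in; it is judged then, once.
The state is a dict: "time": time; "q": joint angles; "qd": joint speeds; "joint_efforts": joint torques, N m; "ee_pos": TCP position; "tcp_rot": TCP orientation; "wrist_force": force on the tool from outside, world axes, zero at the start; "torque": the same for the moment, N m; "opening": finger opening in m; "grasp_force": force on a finger pad.
Only numpy, scipy, OpenCV 4.12 (cv2) and the standard library are available. Lean on these libraries where they do the work, as an engineer would, in place of code of your own. Each camera call takes 0.05 s, during which the arm holds its last target. There are 200 camera calls.

### The job

With a closed fingertip, push the orange peg on the magnetic stirrer's click-stop dial clockwise (seen from above), exactly four clicks on from where it stands, never past the fourth; then press the green start button all the way down and let it spring back. Only push: do not pinch the dial or press it hard, do not press the button before the dial is set, and leave the beaker on the stirrer and the jar and bottle beside it standing where they are.

Things in the scene. Friction and masses are not known exactly. Their poses are not given: they have to be found in the camera images.
- stirrer: magnetic stirrer, a low white-and-grey box 300 (its x) x 190 (its y) x 44 mm high, fixed to the bench; origin at the centre of its underside, +x to its far end. The near end (-x) has a black panel with the dial on the left and the start button on the right; the far end has a round white stirring plate, 140 mm across, 54 mm above the bench, carrying the beaker. Its yaw varies.
- dial_center (a point): on the dial's axis, at the height of the dial's flat top (58 mm above the bench). The dial is a grey fluted disc 87 mm across with a vertical axis and a light round boss 40 mm across in its middle, 3 mm higher than the flat top; it lies at (-85, +36) mm in the stirrer's frame
- peg_top (a point): centre of the top of the orange finger peg that stands upright on the dial: a round peg of 14 mm diameter, rising 24 mm above the dial's flat top (its top is 82 mm above the bench), 34 mm from the dial's axis. It turns with the dial. Pushed sideways at the peg, the dial needs about 3 to 5 N
- dial (a joint): dial angle in rad, growing clockwise seen from above; 0 at the start (the off position, a red dot on the panel, peg pointing 150 degrees anticlockwise from the stirrer's +x, that is to its near left). One click is 0.5236 rad (30 degrees, 18 mm of travel at the peg) and has one white tick on the panel; pushed past half a click, the dial snaps forward by itself into the next click and stays there. It has an end stop at 0 and at nine clicks
- start_button (a joint): travel of the green start button in m, 0 released, 0.006 fully down; it springs back when let go and takes 5 N to press fully down
- start_button_top (a point): centre of the top of the green start button: 30 mm across, in a low black housing, pressed straight down; at (-85, -62) mm in the stirrer's frame
- beaker: clear beaker, about 55 mm wide, 69 mm high, standing loose on the stirring plate; origin at the centre of its underside. Leave it alone
- filter_jar: jar with a blue lid, 63 mm wide, 70 mm high, on the bench left of the stirrer; origin at the centre of its underside. Leave it alone
- dropper_bottle: small amber bottle with a black cap, 32 mm wide, 68 mm high, on the bench right of the stirrer; origin at the centre of its underside. Leave it alone

How it is judged:
By the outcome, as a careful person would: the job done as asked, in the order asked, and still so for the second after the job is handed in, with the robot touching nothing.
It also fails if it takes over 69 s, if anything falls off the work surface, if the arm or the gripper's body presses on something with over 40 N, if the wrist force passes 120 N, or if a joint passes its speed limit or range.

## Working session

There is one attempt and no reset: what is moved stays moved. The work goes in short steps, Python scripts to look and compute and a shell command to move; the robot and the scene stay as the last step left them, time stands still between calls to the robot, and variables do not carry over. Pictures are saved under pics/ and viewed, at most 10 in all, crops included, and the job is handed in when it is done.

```bash
mkdir -p pics; cat > h.py <<'E'
import numpy as np, cv2
from workcell import sensors, camera, camera_params, ticket, bot
from scipy.spatial.transform import Rotation as Ro
def T_of(name):
    p=camera_params(name)
    if 'T' in p: return p,np.array(p['T'])
    o=sensors.get_obs(); M=np.eye(4); r=np.array(o['tcp_rot'],float)
    M[:3,:3]=Ro.from_euler('xyz',r,degrees=True).as_matrix() if r.size==3 else r
    M[:3,3]=o['ee_pos']; return p,M@np.array(p['tool_from_camera'])
def ray(pT,u,v):
    p,T=pT; K=np.array([[p['fx'],0,p['cx']],[0,p['fy'],p['cy']],[0,0,1.]])
    n=cv2.undistortPoints(np.array([[[u,v]]],float),K,np.array([p['k1'],0,0,0.]))[0,0]
    return T[:3,3],T[:3,:3]@np.array([n[0],n[1],1])
def onz(pT,u,v,z):
    o,d=ray(pT,u,v); return o+d*(z-o[2])/d[2]
def proj(pT,P):
    p,T=pT; c=np.linalg.inv(T)@np.append(P,1); n=c[:2]/c[2]; s=1+p['k1']*(n@n)
    return p['fx']*n[0]*s+p['cx'],p['fy']*n[1]*s+p['cy']
def blobs(im,lo,hi,amin=15):
    m=cv2.inRange(cv2.cvtColor(im,cv2.COLOR_BGR2HSV),np.array(lo),np.array(hi))
    n,l,s,c=cv2.connectedComponentsWithStats(m)
    return [(s[i].tolist(),c[i].round(1).tolist()) for i in range(1,n) if s[i][4]>=amin],m
E
python3 - <<'E'
from h import *
print(sensors.get_obs())
ims=[]
for n in('top','side'):
    pT=T_of(n); im=camera(n); cv2.imwrite(f'pics/{n}0.png',im)
    print(n,pT[1].round(3).tolist(),pT[0]['fx'])
    print('or',blobs(im,(5,150,120),(20,255,255))[0]); print('gr',blobs(im,(45,100,60),(85,255,255))[0])
E
```

```text
{'time': 0.0, 'q': array([-6.64635108e+01,  5.01189474e+00,  1.00322544e+01,  9.50993092e+01,
       -1.96087694e-04,  8.99990315e+01]), 'qd': array([-0.0522335 , -0.02714179, -0.07718727,  0.01158778,  0.03187348,
       -0.03092418]), 'joint_efforts': array([-1.51872533e-03, -5.20391607e+01,  4.64795423e+01,  1.65160076e-02,
       -1.60115428e-04, -3.38986251e-05]), 'ee_pos': array([ 0.21953646, -0.50402369,  0.23055575]), 'tcp_rot': array([-1.79921050e+02,  1.94753010e-04,  2.35374579e+01]), 'wrist_force': array([-0.20017918, -0.86557889, -0.23939262]), 'torque': array([ 0.03727398,  0.01704592, -0.04286632]), 'grasp_force': 0.0, 'opening': 0.08512796770124972}
top [[0.026, -0.982, 0.189, 0.38], [-0.999, -0.029, -0.012, 0.05], [0.018, -0.188, -0.982, 1.158], [0.0, 0.0, 0.0, 1.0]] 477.1006884396631
or [([258, 241, 6, 6, 28], [260.3, 243.5])]
gr [([299, 213, 13, 14, 141], [304.6, 219.4])]
side [[0.999, -0.042, 0.016, 0.585], [-0.043, -0.759, 0.65, -0.513], [-0.015, -0.65, -0.76, 0.718], [0.0, 0.0, 0.0, 1.0]] 362.5002237526399
or [([197, 189, 7, 9, 45], [200.0, 192.9])]
gr [([219, 224, 14, 13, 150], [225.9, 230.0])]
```

View pics/top0.png

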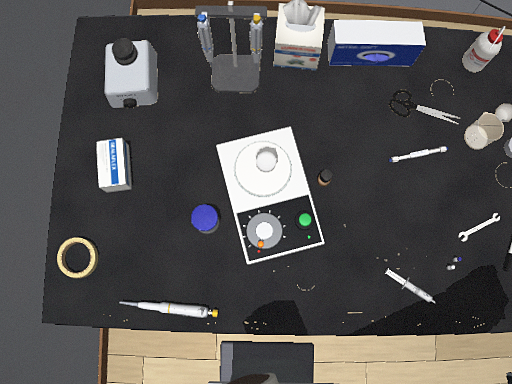

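View pics/side0.png

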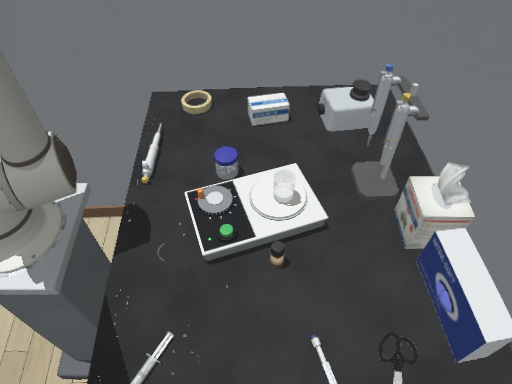

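```bash
python3 - <<'E'
from h import *
def tri(a,b):
    o1,d1=ray(T_of('top'),*a);o2,d2=ray(T_of('side'),*b)
    s=np.linalg.lstsq(np.c_[d1,-d2],o2-o1,rcond=None)[0]
    p,q=o1+s[0]*d1,o2+s[1]*d2; return ((p+q)/2).round(4),np.linalg.norm(p-q).round(4)
print(tri((260.3,243.5),(200,192.9)),tri((304.6,219.4),(225.9,230)))
for n,o,g in(('top',(260.3,243.5),(304.6,219.4)),('side',(200,192.9),(225.9,230))):
    print(n,onz(T_of(n),*o,.075),onz(T_of(n),*g,.052))
E
```

```text
(array([0.4782, 0.0432, 0.0696]), np.float64(0.0)) (array([ 0.5385, -0.0584,  0.0591]), np.float64(0.0007))
top [0.47769286 0.04328122 0.075     ] [ 0.53916    -0.05919857  0.052     ]
side [0.47906756 0.03857428 0.075     ] [ 0.53830176 -0.05341361  0.052     ]
```

The top and side views agree within about 5 mm. The peg is at about (0.478, 0.043) and the button at (0.5385, -0.0585). Peg to button measures 118.1 mm against 118.7 mm expected, which gives stirrer yaw of about 16.3° and a dial centre at about (0.511, 0.036). In the top view the dial is at (264,231), the peg at (260,243), the button at (305,219) and the jar at (205,218). I'll shut the fingers and go above the spot behind the peg.

```bash
python3 -m jog '[[[0.31,0.64,-0.1,0.66,0],[0.31,0.64,-0.1,0.66,0],[0.31,0.64,-0.1,0.66,0],[0.31,0.64,-0.1,0.66,0],[0.31,0.64,-0.1,0.66,0],[0.31,0.64,-0.1,0.66,0],[0.31,0.64,-0.1,0.66,0],[0.31,0.64,-0.1,0.66,0]]]'
python3 -m jog '[[[0.31,0.64,-0.1,0.66,0],[0.31,0.64,-0.1,0.66,0],[0.31,0.64,-0.1,0.66,0],[0.31,0.64,-0.1,0.66,0],[0.31,0.64,-0.1,0.66,0],[0.31,0.64,-0.1,0.66,0],[0.31,0.64,-0.1,0.66,0],[0,0,0,0,0]]]'
python3 -m jog '[[[0,0,0,0,0],[0,0,0,0,0]]]'
python3 - <<'E'
from h import *
o=sensors.get_obs(); print(o['time'],o['ee_pos'],o['tcp_rot'],o['opening'])
pT=T_of('wrist'); im=camera('wrist'); cv2.imwrite('pics/w1.png',im)
print(camera_params('wrist'))
for nm,lo,hi,z in(('or',(5,150,100),(20,255,255),.08),('gr',(45,100,60),(85,255,255),.052)):
    for s,c in blobs(im,lo,hi)[0]: print(nm,s,c,onz(pT,*c,z).round(4))
E
```

```text
time: 0.9
ee_pos: [0.3439, -0.2468, 0.1908]
tcp_rot: [-180.0, 0.0, 50.1]
wrist_force: [1.0, -0.8, 0.3]
opening: -0.0001
grasp_force: 0.0
time: 1.7
ee_pos: [0.4527, -0.0213, 0.1551]
tcp_rot: [-179.9, -0.0, 73.4]
wrist_force: [0.3, 0.5, 0.5]
opening: 0.0001
grasp_force: 0.0
time: 1.9
ee_pos: [0.4518, -0.0248, 0.1563]
tcp_rot: [-180.0, 0.0, 73.0]
wrist_force: [0.6, 0.0, 0.8]
opening: 0.0002
grasp_force: 0.0
1.9 [ 0.45183234 -0.02475853  0.15630423] [-1.79987147e+02  1.48421532e-02  7.29835637e+01] 0.00021346847500438858
{'fx': 339.8829529448129, 'fy': 339.8829529448129, 'cx': 250.94678991026453, 'cy': 193.87867443727785, 'k1': -0.022410801394514582, 'tool_from_camera': array([[ 1.23666120e-03, -9.51637931e-01, -3.07219334e-01,
         7.85217508e-02],
       [ 9.99999218e-01,  1.11932248e-03,  5.58137066e-04,
        -4.82890177e-04],
       [-1.87266894e-04, -3.07219784e-01,  9.51638571e-01,
        -1.43213098e-01],
       [ 0.00000000e+00,  0.00000000e+00,  0.00000000e+00,
         1.00000000e+00]])}
or [250, 85, 21, 22, 356] [260.3, 95.5] [0.478  0.0424 0.08  ]
gr [356, 186, 42, 40, 1309] [376.7, 205.6] [ 0.5417 -0.0636  0.052 ]
gr [322, 221, 9, 9, 62] [325.6, 225.0] [ 0.4999 -0.0679  0.052 ]
```

View pics/w1.png

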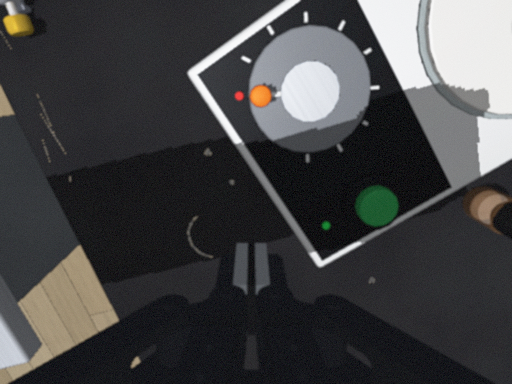

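The wrist view shows the peg at (260,95) beside the red off dot, the boss centre near (311,91), the button at (377,206) and the shut fingers about 13 mm wide. I'll refine the dial centre and the button.

```bash
cat >> h.py <<'E'
def boss(im):
    g=cv2.cvtColor(im,cv2.COLOR_BGR2HSV); m=cv2.inRange(g,(0,0,165),(180,60,255))
    cs=cv2.findContours(m,cv2.RETR_EXTERNAL,cv2.CHAIN_APPROX_NONE)[0]
    return [(cv2.minEnclosingCircle(c),cv2.contourArea(c)) for c in cs if cv2.contourArea(c)>1000]
E
python3 - <<'E'
from h import *
im=cv2.imread('pics/w1.png'); pT=T_of('wrist')
for (c,r),a in boss(im): print(c,r,a,onz(pT,*c,.061).round(4))
o1,d1=ray(T_of('top'),304.6,219.4);o2,d2=ray(pT,376.7,205.6)
s=np.linalg.lstsq(np.c_[d1,-d2],o2-o1,rcond=None)[0];print(o1+s[0]*d1,o2+s[1]*d2)
for z in(.044,.05,.056): print(z,onz(pT,376.7,205.6,z))
E
```

```text
(307.2272644042969, 89.78925323486328) 32.820377349853516 2835.0 [0.5097 0.0359 0.061 ]
(471.0, 82.81609344482422) 91.9702377319336 9178.5 [0.617  0.0085 0.061 ]
(394.0, 42.5) 55.69794464111328 3481.0 [0.5711 0.0483 0.061 ]
(266.2873840332031, 71.18106079101562) 78.33820343017578 1573.5 [0.4866 0.0553 0.061 ]
[ 0.53718722 -0.05784725  0.06570022] [ 0.53800524 -0.05755855  0.06578954]
0.044 [ 0.54393028 -0.06760597  0.044     ]
0.05 [ 0.54229875 -0.0648393   0.05      ]
0.056 [ 0.54066723 -0.06207263  0.056     ]
```

```bash
python3 -m jog '[[[0.19,0.365,-0.3,0.35,0],[0.19,0.365,-0.3,0.35,0],[0,0,-0.4,0,0],[0,0,0,0,0],[0,0,0,0,0]]]'
```

```text
time: 2.45
ee_pos: [0.4708, 0.0115, 0.1067]
tcp_rot: [-180.0, 0.0, 76.4]
wrist_force: [0.1, 0.2, 0.1]
opening: 0.0001
grasp_force: 0.0
```

```bash
python3 -m jog '[[[0,0,-0.3,0,0],[0,0,-0.3,0,0],[0,0,-0.17,0,0],[0,0,0,0,0],[0,0,0,0,0]]]'
python3 -m jog '[[[0.014,0.058,0,0,0],[0.014,0.058,0,0,0],[0.014,0.058,0,0,0],[0,0,0,0,0]]]'
python3 - <<'E'
from h import *
pT=T_of('wrist'); im=camera('wrist'); cv2.imwrite('pics/w2.png',im)
for s,c in blobs(im,(5,150,100),(20,255,255))[0]: print(s,c,onz(pT,*c,.08).round(4))
E
```

```text
time: 2.95
ee_pos: [0.471, 0.0122, 0.0677]
tcp_rot: [-180.0, 0.0, 76.5]
wrist_force: [0.3, 0.3, 0.5]
opening: 0.0003
grasp_force: 0.0
time: 3.35
ee_pos: [0.4735, 0.0214, 0.068]
tcp_rot: [180.0, -0.0, 76.6]
wrist_force: [-0.3, -0.4, 0.8]
opening: 0.0
grasp_force: 0.0
[235, 198, 32, 45, 1156] [250.8, 220.3] [0.4787 0.0455 0.08  ]
```

View pics/w2.png

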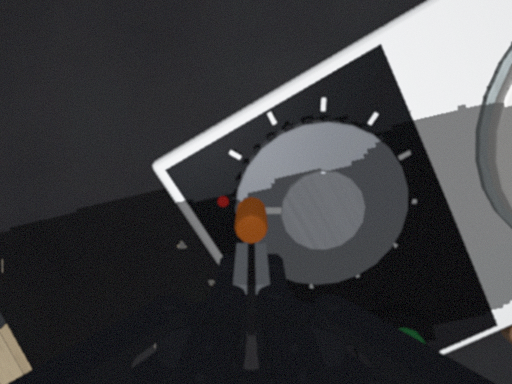

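The fingertips sit just behind the peg (peg at (251,220)). The red off dot is at (222,201) and the ticks for clicks 1 to 5 are at (235,155), (271,118), (323,104), (373,118) and (405,155), so the target is the tick at (373,118). I'll plan the arc with the finger turning with the dial.

```bash
cat > plan.py <<'E'
from h import *
import sys
C=np.array([.511,.0355]); a0,a1,n,f0=map(float,sys.argv[1:5])   # from dial angle, to, rows, contact offset mm
def P(a,off=f0):
    p=np.radians(166.5-a); return C+.034*np.array([np.cos(p),np.sin(p)])-off*1e-3*np.array([np.sin(p),-np.cos(p)])
o=sensors.get_obs(); cur=np.array([*o['ee_pos'][:2],o['tcp_rot'][2]])
for a in np.linspace(a0,a1,int(n)+1)[1:]:
    t=np.array([*P(a),76.5-a]); d=(t-cur)/[.05,.05,5]; print(d.round(2).tolist()); cur=t
print(cur)
E
python3 plan.py 0 20 7 18; echo; python3 plan.py 20 50 8 18
```

```text
[-0.0, 0.13, -0.58]
[-0.01, 0.04, -0.57]
[-0.0, 0.04, -0.57]
[-0.0, 0.04, -0.57]
[-0.0, 0.04, -0.57]
[0.0, 0.04, -0.57]
[0.0, 0.04, -0.57]
[4.72713016e-01 3.92559127e-02 5.65000000e+01]

[-0.01, 0.41, -4.76]
[0.01, 0.05, -0.75]
[0.01, 0.05, -0.75]
[0.02, 0.05, -0.75]
[0.02, 0.05, -0.75]
[0.02, 0.05, -0.75]
[0.03, 0.04, -0.75]
[0.03, 0.04, -0.75]
[ 0.47972046  0.05789621 26.5       ]
```

```bash
python3 -m jog '[[[0,0.08,0,-0.57,0],[0,0.09,0,-0.57,0],[-0.01,0.04,0,-0.57,0],[0,0.04,0,-0.57,0],[0,0.04,0,-0.57,0],[0,0.04,0,-0.57,0],[0,0.04,0,-0.57,0],[0,0,0,0,0]]]'
cat > look.py <<'E'
from h import *
C=np.array([.511,.0355])
pT=T_of('wrist'); o=sensors.get_obs(); im=camera('wrist'); cv2.imwrite('pics/w_%.2f.png'%o['time'],im)
for n,q,i in(('wrist',pT,im),('top',T_of('top'),camera('top'))):
    for s,c in blobs(i,(5,150,90),(20,255,255))[0]:
        p=onz(q,*c,.073)[:2]-C
        if np.hypot(*p)<.05: print(n,s,c,'r',np.hypot(*p).round(4),'dial',(166.5-np.degrees(np.arctan2(p[1],p[0]))).round(1))
E
python3 look.py
```

```text
time: 4.2
ee_pos: [0.4727, 0.0396, 0.0678]
tcp_rot: [180.0, -0.0, 56.6]
wrist_force: [0.2, -0.1, 0.8]
opening: -0.0001
grasp_force: 0.0
wrist [239, 194, 33, 45, 1164] [254.8, 216.5] r 0.0333 dial 30.0
```

It snapped to click 1. Next chunk.

```bash
python3 -m jog '[[[0,0.05,0,-0.75,0],[0.01,0.05,0,-0.75,0],[0.01,0.05,0,-0.75,0],[0.02,0.05,0,-0.75,0],[0.02,0.05,0,-0.75,0],[0.02,0.05,0,-0.75,0],[0.03,0.04,0,-0.75,0],[0.03,0.04,0,-0.75,0]]]'
python3 -m jog '[[[0,0,0,0,0]]]'
python3 look.py; python3 plan.py 50 80 8 18
```

```text
time: 5.1
ee_pos: [0.4797, 0.0584, 0.0678]
tcp_rot: [180.0, 0.0, 26.5]
wrist_force: [0.1, 0.3, 0.7]
opening: 0.0001
grasp_force: 0.0
time: 5.2
ee_pos: [0.4798, 0.0585, 0.0678]
tcp_rot: [180.0, 0.0, 26.6]
wrist_force: [-0.3, 0.2, 0.1]
opening: -0.0002
grasp_force: 0.0
wrist [241, 193, 32, 45, 1151] [255.9, 215.5] r 0.033 dial 60.8
[0.03, 0.03, -0.8]
[0.03, 0.04, -0.75]
[0.04, 0.04, -0.75]
[0.04, 0.03, -0.75]
[0.04, 0.03, -0.75]
[0.04, 0.03, -0.75]
[0.04, 0.03, -0.75]
[0.05, 0.02, -0.75]
[ 0.49510922  0.07053546 -3.5       ]
```

```bash
python3 -m jog '[[[0.03,0.03,0,-0.75,0],[0.03,0.04,0,-0.75,0],[0.04,0.04,0,-0.75,0],[0.04,0.03,0,-0.75,0],[0.04,0.03,0,-0.75,0],[0.04,0.03,0,-0.75,0],[0.04,0.03,0,-0.75,0],[0.05,0.02,0,-0.75,0]]]'
python3 -m jog '[[[0,0,0,0,0]]]'
python3 look.py; python3 plan.py 80 109 8 18
```

```text
time: 6.1
ee_pos: [0.4981, 0.0177, 0.0678]
tcp_rot: [-177.7, 0.0, 0.9]
wrist_force: [-0.6, -0.5, 0.3]
opening: 0.0001
grasp_force: 0.0
time: 6.2
ee_pos: [0.4982, 0.0166, 0.0678]
tcp_rot: [-177.7, 0.0, 0.8]
wrist_force: [0.2, 0.6, 0.4]
opening: -0.0002
grasp_force: 0.0
wrist [120, 230, 43, 48, 1311] [141.6, 253.7] r 0.0325 dial 59.7
[-0.01, 1.07, -1.6]
[0.05, 0.02, -0.72]
[0.05, 0.01, -0.72]
[0.05, 0.01, -0.72]
[0.05, 0.01, -0.72]
[0.05, 0.0, -0.72]
[0.05, 0.0, -0.72]
[0.05, -0.0, -0.72]
[  0.51408714   0.0738467  -32.5       ]
```

The TCP missed its target by 50 mm in y and tilted, with almost no force. I'll check the joints before moving on.

```bash
python3 -c "
from h import *
o=sensors.get_obs(); print({k:np.round(v,3) for k,v in o.items()})"; ls pics
```

```text
{'time': np.float64(6.3), 'q': array([  0.773,  -2.037, -15.198,  76.875,   2.271, 179.887]), 'qd': array([ 1.051, -0.102, -0.039,  0.008,  0.005,  0.401]), 'joint_efforts': array([-9.6300e-01, -4.4124e+01,  4.6547e+01, -2.1000e-02,  1.0200e-01,
       -2.5000e-02]), 'ee_pos': array([0.498, 0.018, 0.068]), 'tcp_rot': array([-1.77729e+02,  3.10000e-02,  8.86000e-01]), 'wrist_force': array([ 0.129, -0.37 ,  0.387]), 'torque': array([-0.039, -0.016, -0.006]), 'grasp_force': np.float64(0.0), 'opening': np.float64(-0.0)}
side0.png
top0.png
w1.png
w2.png
w_4.20.png
w_5.20.png
w_6.20.png
```

```bash
python3 -c "
from h import *
import glob
f=sorted(glob.glob('pics/w_*.png'))[-1]; t=camera('top')
a=cv2.imread(f); b=cv2.resize(t[170:290,190:350],(512,384),interpolation=cv2.INTER_CUBIC)
cv2.imwrite('pics/c1.png',cv2.resize(np.hstack([a,b]),(800,300)))"
```

```text
(no output)
```

View pics/c1.png

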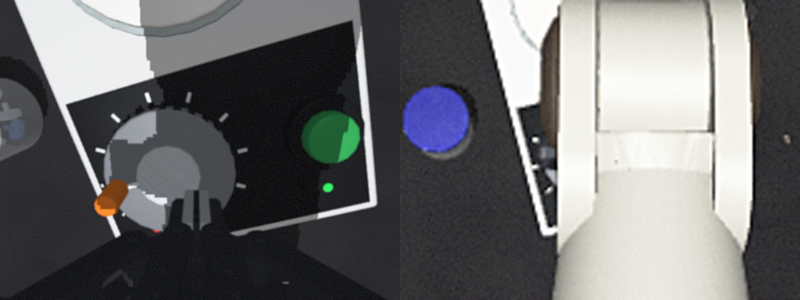

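Joint 6 is at its limit (179.9°): I had the yaw sign wrong. The picture shows the dial still at click 2, with the finger over the dial clear of the peg and nothing touched. I'll lift straight up, then turn the tool +105° so the finger's flat back can push the rest of the arc.

```bash
python3 -m jog '[[[0,0,0.6,0.4,0]]]'; python3 -m jog '[[[0,0,0.4,1,0],[0,0,0,1,0],[0,0,0,1,0]]]'
```

```text
time: 6.45
ee_pos: [0.4959, 0.0187, 0.0947]
tcp_rot: [-177.7, 0.4, 3.0]
wrist_force: [0.3, -0.1, 0.0]
opening: -0.0001
grasp_force: 0.0
time: 6.75
ee_pos: [0.4984, 0.019, 0.1187]
tcp_rot: [-177.8, -0.1, 18.2]
wrist_force: [-0.5, -0.6, -0.5]
opening: 0.0002
grasp_force: 0.0
```

```bash
python3 -m jog '[[[-0.06,0.1,0,1,0],[-0.06,0.1,0,1,0],[-0.06,0.1,0,1,0],[-0.06,0.1,0,1,0],[-0.06,0.1,0,1,0],[-0.06,0.1,0,1,0],[-0.06,0.1,0,1,0],[-0.06,0.1,0,1,0]]]'; python3 -m jog '[[[0,0,0,1,0],[0,0,0,1,0],[0,0,0,1,0],[0,0,0,1,0],[0,0,0,1,0],[0,0,0,1,0],[0,0,0,1,0],[0,0,0,1,0]]]';  python3 -m jog '[[[0,0,0,1,0],[0,0,0,0.6,0],[0,0,0,0,0],[0,0,0,0,0]]]'; python3 look.py
```

```text
time: 7.55
ee_pos: [0.4738, 0.0592, 0.1178]
tcp_rot: [-177.7, 0.0, 58.2]
wrist_force: [0.1, -0.0, 0.0]
opening: -0.0
grasp_force: 0.0
time: 8.35
ee_pos: [0.4739, 0.059, 0.1178]
tcp_rot: [-177.7, 0.0, 98.2]
wrist_force: [0.1, 0.2, -0.3]
opening: 0.0001
grasp_force: 0.0
time: 8.75
ee_pos: [0.474, 0.0587, 0.1178]
tcp_rot: [-177.7, 0.0, 105.8]
wrist_force: [-0.7, -0.6, -0.8]
opening: -0.0001
grasp_force: 0.0
wrist [291, 205, 25, 33, 623] [302.4, 221.4] r 0.0338 dial 59.0
```

```bash
python3 -m jog '[[[0,0,-0.4,0,0],[0,0,-0.4,0,0],[0,0,-0.2,0,0],[0,0,0,0,0]]]'; python3 look.py; sed -i 's/76.5-a\]/166.5-a]/' plan.py; python3 plan.py 60 80 6 18
```

```text
time: 9.25
ee_pos: [0.4732, 0.0581, 0.0665]
tcp_rot: [-177.6, 0.0, 105.8]
wrist_force: [0.4, -0.6, -0.0]
opening: -0.0
grasp_force: 0.0
wrist [299, 240, 36, 49, 1247] [316.1, 264.3] r 0.0338 dial 58.9
[0.23, 0.13, -0.53]
[0.03, 0.03, -0.67]
[0.04, 0.03, -0.67]
[0.04, 0.02, -0.67]
[0.04, 0.02, -0.67]
[0.04, 0.02, -0.67]
[4.95109224e-01 7.05354569e-02 8.65000000e+01]
```

```bash
cp $(ls -t pics/w_*|head -1) pics/w4.png
```

```text
(no output)
```

View pics/w4.png

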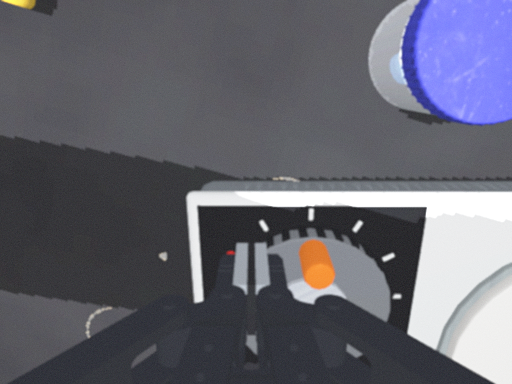

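The peg stands at (317,265), in line with the second tick (311,214), and the finger is behind it with a gap. I'll push toward click 3.

```bash
python3 -m jog '[[[0.11,0.07,0,-0.3,0],[0.11,0.06,0,-0.3,0],[0.03,0.03,0,-0.67,0],[0.04,0.03,0,-0.67,0],[0.04,0.02,0,-0.67,0],[0.04,0.02,0,-0.67,0],[0.04,0.02,0,-0.67,0],[0,0,0,0,0]]]'; python3 look.py;python3 plan.py 80 90 4 18
```

```text
time: 10.15
ee_pos: [0.4954, 0.0708, 0.0689]
tcp_rot: [-177.8, 0.0, 86.0]
wrist_force: [-0.8, -0.3, -0.4]
opening: 0.0001
grasp_force: 0.0
wrist [289, 243, 32, 47, 1191] [304.0, 266.2] r 0.0338 dial 90.8
[0.03, 0.01, -0.43]
[0.03, 0.01, -0.5]
[0.03, 0.01, -0.5]
[0.03, 0.01, -0.5]
[5.01434484e-01 7.27625938e-02 7.65000000e+01]
```

Click 3 reached. The last click uses the same increment, ending 10° short of the fourth position.

```bash
python3 plan.py 80 109 8 18
```

```text
[0.05, 0.02, -0.66]
[0.05, 0.02, -0.72]
[0.05, 0.01, -0.72]
[0.05, 0.01, -0.72]
[0.05, 0.01, -0.72]
[0.05, 0.0, -0.72]
[0.05, 0.0, -0.72]
[0.05, -0.0, -0.72]
[ 0.51408714  0.0738467  57.5       ]
```

```bash
python3 -m jog '[[[0.05,0.02,0,-0.7,0],[0.05,0.02,0,-0.7,0],[0.05,0.01,0,-0.7,0],[0.05,0.01,0,-0.7,0],[0.05,0.01,0,-0.7,0],[0.05,0,0,-0.7,0],[0.05,0,0,-0.7,0],[0.04,0,0,-0.7,0]]]'; python3 look.py
```

```text
time: 11.05
ee_pos: [0.5143, 0.0742, 0.0682]
tcp_rot: [-177.7, 0.0, 58.0]
wrist_force: [0.0, -0.9, 0.1]
opening: 0.0001
grasp_force: 0.0
wrist [291, 244, 33, 48, 1232] [306.7, 267.6] r 0.0341 dial 121.6
```

Click 4 reached. I'll back off, lift and cross above the button, then look.

```bash
python3 -m jog '[[[-0.13,0.09,0,0,0],[0,0,0.5,0,0],[0,0,0.6,0,0],[0.15,-0.68,0,0,0],[0.15,-0.68,0,0,0],[0.15,-0.68,0,0,0],[0.15,-0.68,0,0,0],[0,0,0,0,0]]]';python3 -m jog '[[[0,0,0,0,0]]]'
python3 - <<'E'
from h import *
o=sensors.get_obs(); pT=T_of('wrist'); im=camera('wrist')
for c,r in ((c,s) for s,c in blobs(im,(45,100,50),(85,255,255))[0]): print('gr',r,c,[onz(pT,*c,z).round(4).tolist() for z in(.05,.06)])
s=camera('side'); print(o['ee_pos'],blobs(s,(45,100,60),(85,255,255))[0],blobs(s,(5,150,120),(20,255,255))[0])
cv2.imwrite('pics/c2.png',cv2.resize(np.hstack([im,cv2.resize(s[130:290,150:363],(512,384))]),(800,300)))
E
python3 look.py
```

```text
time: 11.95
ee_pos: [0.5376, -0.0601, 0.1227]
tcp_rot: [-177.7, 0.1, 58.0]
wrist_force: [0.4, 0.0, 0.5]
opening: -0.0002
grasp_force: 0.0
time: 12.05
ee_pos: [0.5372, -0.0575, 0.1228]
tcp_rot: [-177.7, 0.0, 58.1]
wrist_force: [0.6, 0.4, -0.9]
opening: 0.0
grasp_force: 0.0
gr [236, 190, 47, 47, 1741] [259.3, 213.2] [[0.5366, -0.0631, 0.05], [0.5387, -0.0599, 0.06]]
gr [218, 240, 10, 10, 82] [222.4, 244.3] [[0.5021, -0.0698, 0.05], [0.5058, -0.0663, 0.06]]
[ 0.53717963 -0.05751726  0.12276044] [([220, 224, 13, 13, 145], [225.9, 230.0])] []
wrist [121, 34, 37, 29, 839] [138.3, 48.7] r 0.0334 dial 122.5
top [251, 216, 6, 7, 33] [253.6, 218.8] r 0.0339 dial 119.7
```

View pics/c2.png

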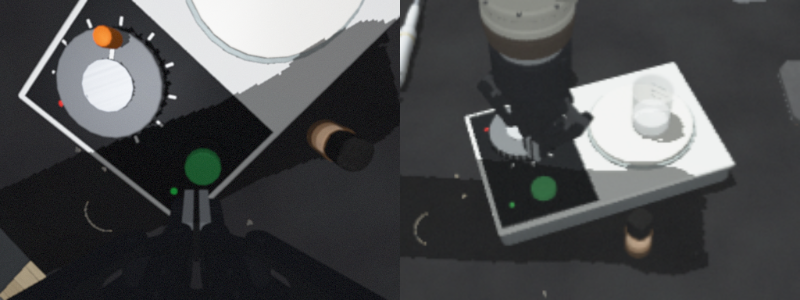

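The dial points at the fourth tick and everything else is standing. The button is about 2 mm from the TCP. I'll descend in steps, watching the force.

```bash
python3 -m jog '[[[0.01,-0.03,-0.4,0,0],[0,0,-0.4,0,0],[0,0,-0.1,0,0],[0,0,0,0,0]]]';python3 -m jog '[[[0,0,-0.04,0,0],[0,0,-0.04,0,0],[0,0,0,0,0]]]';python3 -m jog '[[[0,0,-0.04,0,0],[0,0,-0.04,0,0],[0,0,0,0,0]]]'
```

```text
time: 12.65
ee_pos: [0.5375, -0.0581, 0.0774]
tcp_rot: [-177.7, 0.1, 58.1]
wrist_force: [0.3, 0.6, 0.0]
opening: 0.0
grasp_force: 0.0
time: 12.95
ee_pos: [0.5383, -0.0588, 0.0742]
tcp_rot: [-177.8, 0.0, 58.1]
wrist_force: [-0.5, -0.2, -0.7]
opening: -0.0
grasp_force: 0.0
time: 13.25
ee_pos: [0.538, -0.0588, 0.0695]
tcp_rot: [-177.7, 0.0, 58.1]
wrist_force: [-0.5, -0.1, -0.6]
opening: 0.0001
grasp_force: 0.0
```

```bash
for i in 1 ; do python3 -m jog '[[[0,0,-0.04,0,0],[0,0,-0.04,0,0],[0,0,0,0,0]]]'; python3 -m jog '[[[0,0,-0.04,0,0],[0,0,0,0,0]]]'; python3 -m jog '[[[0,0,-0.04,0,0],[0,0,0,0,0]]]'; python3 -m jog '[[[0,0,-0.04,0,0],[0,0,0,0,0]]]'; done
```

```text
time: 13.55
ee_pos: [0.5382, -0.0589, 0.0657]
tcp_rot: [-177.7, 0.0, 58.1]
wrist_force: [-0.4, 0.6, 1.5]
opening: -0.0
grasp_force: 0.8
time: 13.75
ee_pos: [0.5382, -0.0589, 0.0638]
tcp_rot: [-177.7, 0.0, 58.1]
wrist_force: [-0.6, 0.5, 2.6]
opening: 0.0
grasp_force: 1.4
time: 13.95
ee_pos: [0.5382, -0.0588, 0.0618]
tcp_rot: [-177.7, 0.0, 58.1]
wrist_force: [-0.3, -0.6, 2.8]
opening: -0.0002
grasp_force: 1.9
time: 14.15
ee_pos: [0.5382, -0.0589, 0.0601]
tcp_rot: [-177.8, 0.0, 58.1]
wrist_force: [-0.7, -0.4, 5.1]
opening: 0.0001
grasp_force: 2.8
```

```bash
python3 -m jog '[[[0,0,-0.02,0,0],[0,0,0,0,0]]]'; python3 -m jog '[[[0,0,-0.02,0,0],[0,0,0,0,0]]]'
```

```text
time: 14.35
ee_pos: [0.5384, -0.0589, 0.06]
tcp_rot: [-177.8, -0.0, 58.1]
wrist_force: [-3.3, -0.7, 11.5]
opening: -0.0003
grasp_force: 6.0
time: 14.55
ee_pos: [0.5384, -0.0589, 0.0598]
tcp_rot: [-177.8, -0.0, 58.1]
wrist_force: [-6.0, -0.3, 18.6]
opening: 0.0002
grasp_force: 9.3
```

The button is on its bottom stop: the force rose from 5 N to 18 N with no further travel. Now I'll release it, retreat and check.

```bash
python3 -m jog '[[[0,0,0.1,0,0],[0,0,0.3,0,0],[0,0,0.8,0,0],[0,0,0.8,0,0],[0,0,0.5,0,0],[-0.6,-0.6,0,0,0],[-0.6,-0.6,0,0,0],[-0.6,-0.6,0,0,0]]]'; python3 -m jog '[[[-0.6,-0.6,0,0,0],[-0.6,-0.6,0,0,0],[0,0,0,0,0],[0,0,0,0,0],[0,0,0,0,0],[0,0,0,0,0],[0,0,0,0,0],[0,0,0,0,0]]]'; python3 look.py
python3 - <<'E'
from h import *
a=camera('top');b=camera('side')
cv2.imwrite('pics/c3.png',np.hstack([cv2.resize(a[110:290,180:360],(400,400),interpolation=2),cv2.resize(b[130:290,170:330],(400,400),interpolation=2)]))
for n,i in(('top',a),('side',b)):
    i0=cv2.imread(f'pics/{n}0.png')
    for k,lo,hi in(('green',(45,100,60),(85,255,255)),('blue',(110,120,60),(130,255,255))): print(n,k,[[x for x in blobs(j,lo,hi,80)[0] if x[0][0]>180 and x[0][0]<330 and x[0][1]>130] for j in(i0,i)])
E
```

```text
time: 15.35
ee_pos: [0.4471, -0.1494, 0.1832]
tcp_rot: [-177.7, 0.0, 58.1]
wrist_force: [-0.8, -0.7, 0.3]
opening: 0.0002
grasp_force: 0.0
time: 16.15
ee_pos: [0.3885, -0.2083, 0.1827]
tcp_rot: [-177.7, 0.0, 58.1]
wrist_force: [-0.3, 0.5, -1.0]
opening: -0.0002
grasp_force: 0.0
top [251, 216, 6, 7, 33] [253.6, 218.8] r 0.0339 dial 119.7
top green [[([299, 213, 13, 14, 141], [304.6, 219.4])], [([299, 213, 13, 14, 142], [304.6, 219.4])]]
top blue [[([191, 204, 27, 27, 575], [203.9, 217.2])], [([191, 204, 27, 27, 569], [203.9, 217.1])]]
side green [[([219, 224, 14, 13, 150], [225.9, 230.0])], [([219, 224, 14, 13, 148], [225.9, 229.9])]]
side blue [[([214, 146, 24, 20, 376], [225.6, 155.5])], [([214, 146, 24, 20, 376], [225.6, 155.5])]]
```

View pics/c3.png

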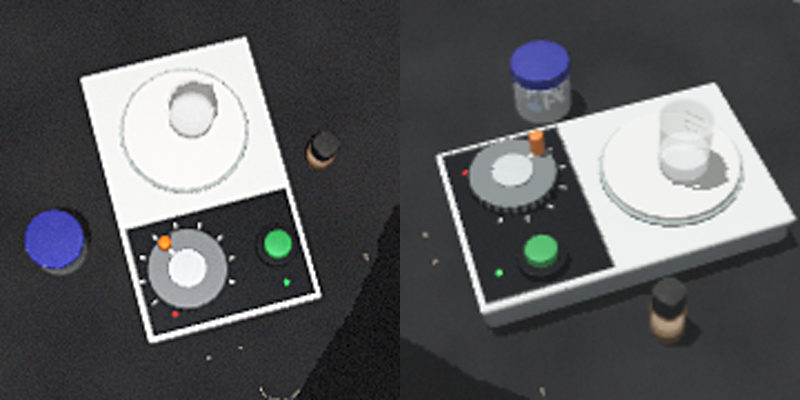

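The final views show the dial at 119.7° (four clicks), the button's outline the same as at the start so it has sprung back, and the jar, bottle and beaker in place. Handing in.

```bash
python3 -c "
from workcell import ticket
print(ticket.job_done())"
```

```text
the job is handed in; nothing more can be done
None
```

I turned the dial four clicks clockwise, then pressed the green button to its stop and let it spring back; the last pictures show the beaker, jar and bottle where they were, and the job was handed in at about 16 s with no verdict returned.

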